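# Draw the gouge from its light stand

### The arm

A 7-joint arm with a two-finger parallel gripper is mounted at the origin on a cart in front of the work surface, level with it; the furniture and walls round the work are solid. World frame = base frame: x ahead of the robot, y to its left, z up, the work surface at z = 0. Lengths are in mm, angles in rad, forces in N, time in s.
With the tool pointing down it reaches from about 350 to 900 mm from the base axis. Payload 7.2 kg.
Tool frame: the origin (TCP) lies where the fingers leave the gripper's body, on its centre line; the fingertips stand 80 mm ahead of it and the grasp point (between the pads) lies 61 mm ahead of it; z points along the fingers, x is the direction in which the jaws open and shut, and the axes are right-handed (so a half turn about z gives the same grasp; the last joint's range is limited). The gripper opens to 88 mm and grips with 3 to 60 N. Pads are 20 mm wide; open, the fingers measure 115 mm over their backs; the gripper's body (75 mm by 178 mm) begins 61 mm behind the grasp point.
Start: joints at [1.246, 0.411, -0.013, 1.596, 0.006, 1.134, -0.082], TCP at [158.729, -604.509, 302.653] pointing down, gripper open.
Joint ranges: [-2.95, 2.95], [-0.29, 1.99], [-1.47, 1.44], [0.14, 2.54], [-1.03, 4.17], [0.13, 1.85], [-2.86, 2.86]. Speed limits (rad/s): [2.39, 2.39, 3.01, 3.01, 3.14, 3.14, 3.14].

### API

Orientations are given as a 3x3 rotation matrix whose columns are the frame's x, y, z axes.
In Python, from plant import * gives the robot as it stands. The module is installed in compiled form; this text tells all that it offers.
- The arm moves only by the tool move_arm, never from a script. Its argument "increments" is a list of rows, each an object with "hand": the opening, from -1 (shut) to 1 (fully open); "translation": the shift along the world's x, y, z as a fraction of full scale, a list of three; "rot": the turn, a rotation vector about the world's x, y, z as a fraction of full scale, a list of three. In form: [{"hand": hand, "translation": [tx, ty, tz], "rot": [wx, wy, wz]}, ...]. A call has exactly 8 rows; each row shifts and turns the commanded pose from where the row before left it; what a row does not reach is not made up. Full scale, the value 1, is 30 mm for a shift and 8 degrees for a turn. A row lasts 1/10 s, in which the tool goes at most 50 mm and 8.59 degrees, less where a joint would pass 70% of its speed; a pose out of reach is approached as far as the arm can. A call with a number of a shift or a turn outside -1 to 1 is refused whole. A call with a gripper value outside its range is refused whole. The fingers move at their own pace and stop on an object; the grip force is fixed at half the most. Time passes only in rows, so rows that do not move let the fingers close, or fill a call up. It gives the time, the measured TCP pose, the force and the opening at its end, in the units of the state.
- get_state(): the state, without advancing time (a new reading comes with each control period).
- capture(name): name is "scene" or "top"; returns a dict with "pixels" (480x640x3 uint8, red, green, blue), "intrinsics" (3x3 intrinsics, pixels), "rvec" (rotation vector, rad) and "tvec" (3), from world to camera coordinates, as OpenCV has them. Camera axes: x right, y down, z forward; pixel columns grow to the right and rows downward; lengths in mm; the calibration is good to about 2 mm. A picture is of the moment at which its call begins. There is no depth.
- sign_off(): hands the job in, once; it reports no verdict.
Trained networks look in the newest picture that a camera, given by its name, has taken for a name from the list of things; names that differ only in an ending like _2 or _b are one class to them, and where a whole thing is asked for, a point or a joint stands for the part that bears it (a point fixed in the world has none). Each returns a list of dicts, best first, with "score" (0 to 1); they miss things now and then, are a little off and sometimes report something else, mostly with a low value. They report only what shows in the picture. A call takes as long as a camera call.
- outline_of(query, camera): "pixels" (480x640 bool, what is visible of it) and "bbox" ([left, top, right, bottom] as shares, 0 to 1, of the picture: columns of its width, rows of its height, round what is visible of it).
- landmark_of(query, camera): "at" ([column, row] as shares, 0 to 1, of the picture: columns of its width, rows of its height: a listed point, or the origin of a listed thing).
The state is a dict: "clock": time; "joint_positions": joint angles; "joint_vel": joint speeds; "joint_torque": joint torques, N m; "position": TCP position; "tcp_rot": TCP orientation; "force": force on the tool from outside, world axes, zero at the start; "moment": the same for the moment, N m; "grip_width": finger opening in mm.
Only numpy, scipy, OpenCV 4.12 (cv2) and the standard library are available. Lean on these libraries where they do the work, as an engineer would, in place of code of your own. Each camera call takes 0.05 s, during which the arm holds its last target.

### The job

On the plywood board on the bench, two light wooden stands each hold a tool upright: one a carving gouge, the other a taller rasp. Draw the gouge straight up out of its stand so that the stand neither tips nor is carried along, then lower the gouge, blade down, into the round wooden tool pot and let go only once its tip is near the bottom. Leave the gouge's stand upright where it is, and do not disturb the rasp.

Things in the scene. Friction and masses are not known exactly. Their poses are not given: they have to be found in the camera images.
- gouge: carving gouge, 206 mm long, 85 g, wooden handle, narrow steel blade, standing blade down (top about 218 mm above the board). +y runs along the tool, blade to handle, up. Origin: 103 mm from the tip, at one side of the handle: the centre line lies 11 mm from it along +z. Handle: 0 to 103 mm along +y, 24 mm wide in x, 22 in z; grasp it at 40 to 70 mm. Blade up to 12 x 7 mm.
- gouge_tip (a point): the cutting tip at the lower end of the gouge's blade, on the tool's centre line; axes as gouge
- gouge_stand: loose light stand (90 g) of the gouge: wooden base 84 x 84 x 12 mm, on it a block 46 x 42 mm, 85 mm high in all, with an upright slot 16 x 11 mm (x, y), 73 mm deep, where the blade stands with 2 mm play each side. Origin: centre of the underside, under the slot; z up. The rasp's stand looks the same, 0.18 m or more away to the left or right.
- tool_pot: round wooden pot fixed to the board, nearer the robot than the stands: tube 50 mm outside, 42 mm inside diameter, on a flange of 72 mm diameter; rim 90 mm and inner floor 12 mm above the board, open at the top. Origin: centre of the underside, on the board; z up. The gouge may lean in it. All stand on a fixed plywood board whose top is at z = 12 mm.
- rasp: bystander: wood rasp, 286 mm long, 210 g, turned handle, flat dark blade 20 mm wide, standing blade down in its own light stand; top about 300 mm above the board. +y runs along the tool to the handle end, up. Origin: 143 mm from the tip, 10 mm beside the centre line, which lies along its +z.

How it is judged:
By the outcome, as a careful person would: the job done as asked, in the order asked, and still so for the second after the job is handed in, with the robot touching nothing.
It also fails if it takes over 42 s, if anything falls off the work surface, if the arm or the gripper's body presses on something with over 40 N, if the wrist force passes 120 N, or if a joint passes its speed limit or range.

## Working session

There is one attempt and no reset: what is moved stays moved. The work goes in short steps, Python scripts to look and compute and a tool call to move; the robot and the scene stay as the last step left them, time stands still between calls to the robot, and variables do not carry over. Pictures are saved under pics/ and viewed, and the job is handed in when it is done.

Besides the shell and the picture viewer there is one more tool, called after "Emit:" as a command line: name --argument value ..., lists and objects as JSON in quotes. move_arm: Moves the arm, as the interface text tells. Shift numbers are shares of 30 mm and turn numbers shares of 8 degrees, none past 1 either way. Its arguments: {"type":"object","properties":{"increments":{"type":"array"}},"required":["increments"]}

```bash
mkdir -p pics; cat > h.py <<'E'
from plant import *
import numpy as np, cv2
def cam(n,save=None):
    c=capture(n)
    if save: cv2.imwrite('pics/'+save,cv2.cvtColor(c['pixels'],cv2.COLOR_RGB2BGR))
    return c
def P(c):
    R=cv2.Rodrigues(np.array(c['rvec'],float))[0]; t=np.array(c['tvec'],float).reshape(3)
    return np.array(c['intrinsics'],float),R,t
def ray(c,uv):
    K,R,t=P(c); d=R.T@np.linalg.inv(K)@np.array([uv[0],uv[1],1.]); return -R.T@t,d/np.linalg.norm(d)
def atz(c,uv,z):
    o,d=ray(c,uv); return o+d*(z-o[2])/d[2]
def tri(c1,u1,c2,u2):
    a,d=ray(c1,u1); b,e=ray(c2,u2)
    s=np.linalg.lstsq(np.c_[d,-e],b-a,rcond=None)[0]
    p,q=a+s[0]*d,b+s[1]*e; return (p+q)/2,np.linalg.norm(p-q)
def proj(c,X):
    K,R,t=P(c); x=K@(R@np.array(X,float)+t); return x[:2]/x[2]
E
python3 - <<'E'
from h import *
np.set_printoptions(precision=1,suppress=True)
s=get_state();print(s['clock'],s['position'],s['tcp_rot'],s['grip_width'])
C={n:cam(n,n+'0.png') for n in('scene','top')}
for n in C:
    K,R,t=P(C[n]);print(n,-R.T@t,R[2])
D={}
for q in ['gouge','gouge_tip','gouge_stand','tool_pot','rasp']:
    for n in C:
        l=landmark_of(q,n);print(q,n,[(round(x['score'],2),np.array(x['at'])*[640,480]) for x in l[:3]])
        if l:D[q,n]=np.array(l[0]['at'])*[640,480]
        o=outline_of(q,n);print('   outl',[(round(x['score'],2),np.array(x['bbox'])*[640,480,640,480]) for x in o[:3]])
    if (q,'scene') in D and (q,'top') in D: print(q,tri(C['scene'],D[q,'scene'],C['top'],D[q,'top']))
print(get_state()['clock'])
E
```

```text
0.0 [ 158.6 -604.1  301.8] [[ 0.3 -1.  -0. ]
 [-1.  -0.3  0. ]
 [-0.   0.  -1. ]] 87.73207479285746
scene [ 160.7 -444.6  713.5] [ 0.4  0.6 -0.7]
top [431.9  42.3 987.2] [ 0.1 -0.  -1. ]
gouge scene [(0.72, array([303.3, 197.5]))]
   outl [(0.91, array([294.6, 150.9, 311.3, 214.7]))]
gouge top [(0.93, array([239.5, 218.2]))]
   outl [(0.84, array([226.1, 200.9, 253.7, 224.3]))]
gouge (array([540.2, 154. , 127.1]), np.float64(2.58433859150258))
gouge_tip scene []
   outl [(0.88, array([295.5, 151.9, 309.6, 214.5]))]
gouge_tip top [(0.77, array([252.9, 225. ]))]
   outl [(0.63, array([226. , 197.5, 254.4, 224.3]))]
gouge_stand scene [(0.84, array([306.2, 244.6]))]
   outl [(0.78, array([281.2, 204.1, 336.4, 265.4]))]
gouge_stand top [(0.65, array([256.3, 226.4]))]
   outl [(0.82, array([224.4, 193.1, 284.9, 254.4]))]
gouge_stand (array([538. , 143.6,  11.1]), np.float64(3.923337632039984))
tool_pot scene [(0.65, array([282.1, 298.4]))]
   outl [(0.9, array([263.6, 256.3, 305.3, 312.5]))]
tool_pot top [(0.79, array([310.2, 299.7]))]
   outl [(0.62, array([289.5, 277.3, 339. , 322.6]))]
tool_pot (array([420.7,  56.8,  11.3]), np.float64(1.2461470891746977))
rasp scene [(0.87, array([406.7, 246.7]))]
   outl [(0.3, array([296.1, 151.5, 311.3, 216.3]))]
rasp top [(0.83, array([409.1, 183.1]))]
   outl []
rasp (array([579.2, -83.6, 164.1]), np.float64(0.6972666869699721))
1.1
```

```bash
python3 - <<'E'
import cv2,numpy as np
a=cv2.imread('pics/scene0.png');b=cv2.imread('pics/top0.png')
cv2.imwrite('pics/a.png',cv2.resize(a[130:330,220:480],None,fx=3,fy=3,interpolation=2))
cv2.imwrite('pics/b.png',cv2.resize(b[140:340,200:460],None,fx=3,fy=3,interpolation=2))
E
```

```text
(no output)
```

View pics/a.png

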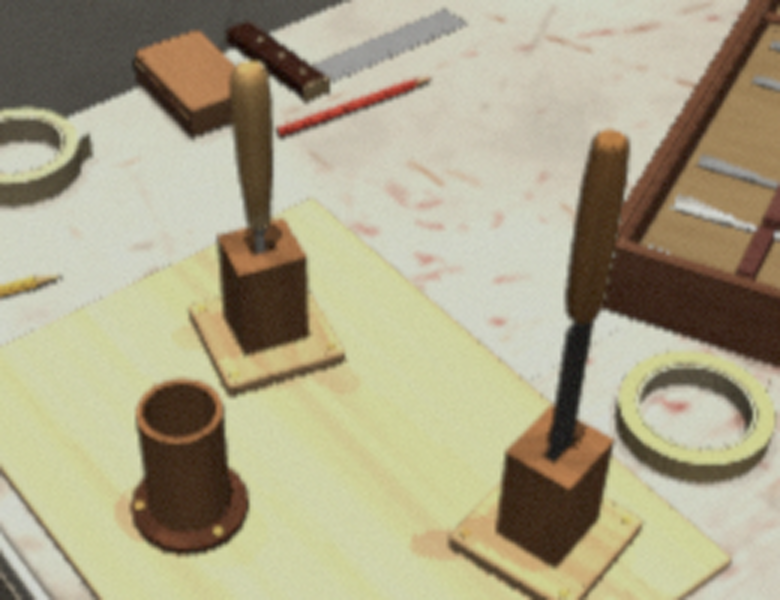

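View pics/b.png

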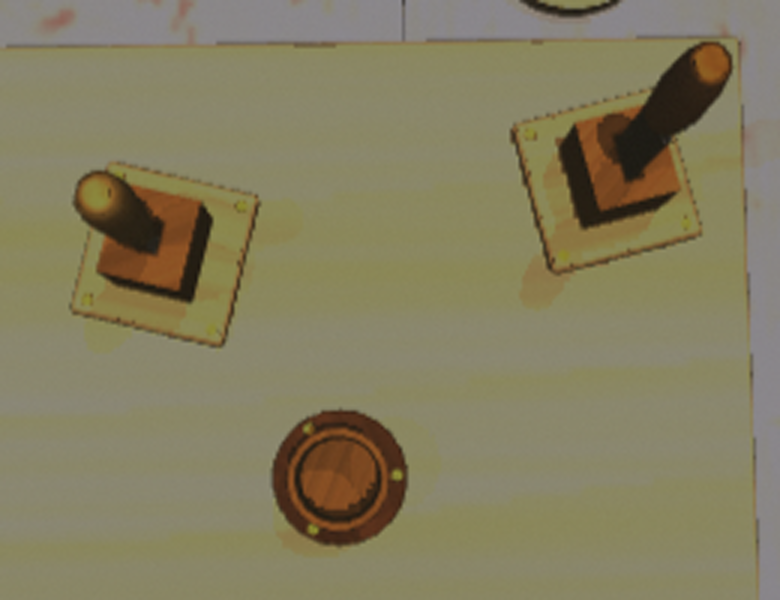

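View pics/scene0.png

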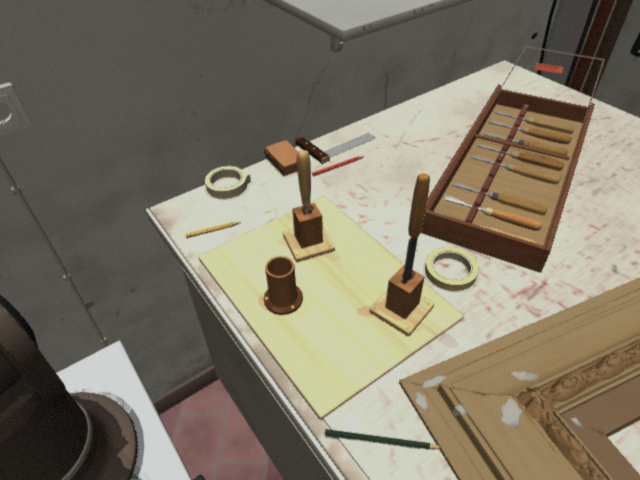

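View pics/top0.png

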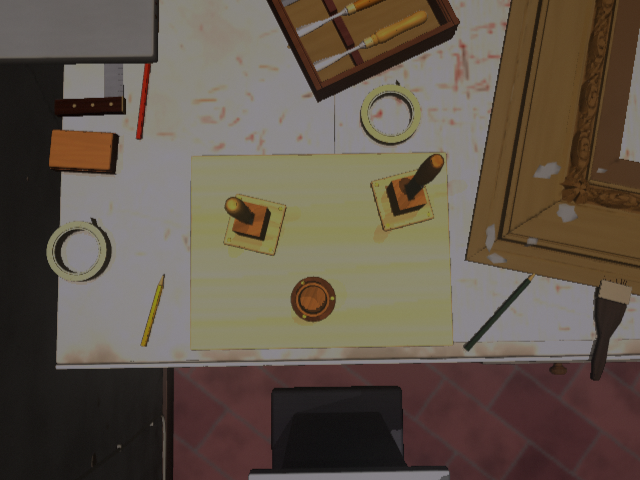

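```bash
python3 - <<'E'
from h import *
np.set_printoptions(precision=1,suppress=True)
C={n:cam(n) for n in('scene','top')}
print('handle top',tri(C['scene'],(303.3,153),C['top'],(232.5,204)))
print('panel corner',tri(C['scene'],(337,45),C['top'],(157,62)), tri(C['scene'],(333,38),C['top'],(157,62)))
z=np.array([[113,160],[260,195],[222,347],[70,312]])/3.+[200,140]
w=np.array([atz(C['top'],p,24) for p in z]);print(w,w.mean(0))
for i in range(4):
    d=w[(i+1)%4]-w[i];print(np.linalg.norm(d),np.degrees(np.arctan2(d[1],d[0])))
# block top in top view
b=np.array([[137,184],[209,205],[194,300],[98,275]])/3.+[200,140]
print(atz(C['top'],b[1],97))
# pot rim centre
m=outline_of('tool_pot','top')
print('pot rim top',atz(C['top'],(338/3+200,475/3+140),102),'scene rim',atz(C['scene'],(181/3+220,410/3+130),102))
print('flange top',atz(C['top'],(340/3+200,478/3+140),16))
# axis projection of candidate
for n in C:
  print(n,[proj(C[n],(540,146,h)) for h in (97,127,230)])
s=get_state();R=s['tcp_rot'];print('tool x az',np.degrees(np.arctan2(R[1][0],R[0][0])),s['joint_positions'],s['clock'])
# mask centerlines
for n in C:
    o=outline_of('gouge',n)
    if o:
        ys,xs=np.nonzero(o[0]['pixels']);p=np.c_[xs,ys].astype(float);c=p.mean(0);u,S,v=np.linalg.svd(p-c,full_matrices=False);print(n,c,v[0],[ (y,xs[ys==y].mean().round(1),np.ptp(xs[ys==y])+1) for y in range(ys.min(),ys.max()+1,6)])
E
```

```text
handle top (array([544.7, 150.4, 227.9]), np.float64(0.23212589996562316))
panel corner (array([672.6, 213.4, 364.1]), np.float64(11.618198700743035)) (array([664.3, 210.2, 379.8]), np.float64(16.163196442850804))
[[592.2 171.   24. ]
 [572.1  92.5  24. ]
 [491.  113.5  24. ]
 [510.9 194.   24. ]] [541.6 142.7  24. ]
81.04570162215944 -104.4025461678404
83.7717052618503 165.4511535451209
82.96980240841859 76.09768418440613
84.52276946603996 -15.84985436376283
[556.9 113.9  97. ]
pot rim top [423.2  52.1 102. ] scene rim [422.3  51.3 102. ]
flange top [420.7  52.   16. ]
scene [array([305.6, 211.9]), array([305. , 199.9]), array([302.5, 154.1])]
top [array([248., 220.]), array([245.6, 217.5]), array([235.7, 207.4])]
tool x az -75.28636739064505 [ 1.2  0.4 -0.   1.6  0.   1.1 -0.1] 1.25
top [237.3 209.2] [0.8 0.6] [(198, np.float64(232.5), np.int64(8)), (204, np.float64(234.5), np.int64(20)), (210, np.float64(237.0), np.int64(23)), (216, np.float64(241.0), np.int64(19)), (222, np.float64(250.0), np.int64(1))]
```

Emit:
move_arm --increments '[{"hand": 1,"translation": [0.4,0.92,0.4],"rot": [0,0,0]},{"hand": 1,"translation": [0.4,0.92,0.4],"rot": [0,0,0]},{"hand": 1,"translation": [0.4,0.92,0.4],"rot": [0,0,0]},{"hand": 1,"translation": [0.4,0.92,0.4],"rot": [0,0,0]},{"hand": 1,"translation": [0.4,0.92,0.4],"rot": [0,0,-0.2]},{"hand": 1,"translation": [0.4,0.92,0.4],"rot": [0,0,-0.2]},{"hand": 1,"translation": [0.4,0.92,0.4],"rot": [0,0,-0.2]},{"hand": 1,"translation": [0.4,0.92,0.4],"rot": [0,0,-0.2]}]'

```text
clock: 2.15
position: [255.0, -382.5, 399.3]
tcp_rot: [[0.143, -0.99, 0.0], [-0.99, -0.143, -0.001], [0.001, -0.0, -1.0]]
force: [0.8, -0.1, 0.3]
grip_width: 87.7
```

```bash
python3 -c "
from h import *
s=get_state();print(s['clock'],s['position'],s['joint_positions'],s['joint_vel'],s['force'])"
```

```text
2.15 [ 255.04056232 -382.48119456  399.32358616] [ 1.00213084  0.05603752 -0.13087743  1.82563365  0.00786114  1.25989502
 -0.55782932] [-0.31425606 -0.37095871 -0.23457743  0.12323426 -0.03104242  0.24243708
 -0.81116679] [ 0.84428089 -0.12474911  0.25580587]
```

Emit:
move_arm --increments '[{"hand": 1,"translation": [0.5,0.92,0],"rot": [0,0,-0.2]},{"hand": 1,"translation": [0.5,0.92,0],"rot": [0,0,-0.2]},{"hand": 1,"translation": [0.5,0.92,0],"rot": [0,0,-0.2]},{"hand": 1,"translation": [0.5,0.92,0],"rot": [0,0,-0.2]},{"hand": 1,"translation": [0.5,0.92,0],"rot": [0,0,-0.2]},{"hand": 1,"translation": [0.5,0.92,0],"rot": [0,0,-0.2]},{"hand": 1,"translation": [0.5,0.92,0],"rot": [0,0,-0.2]},{"hand": 1,"translation": [0.5,0.92,0],"rot": [0,0,-0.2]}]'

```text
clock: 2.95
position: [375.1, -161.7, 398.9]
tcp_rot: [[-0.079, -0.997, 0.001], [-0.997, 0.079, -0.001], [0.001, -0.001, -1.0]]
force: [-0.0, -0.3, -0.3]
grip_width: 87.7
```

Emit:
move_arm --increments '[{"hand": 1,"translation": [0.5,0.92,0],"rot": [0,0,-0.2]},{"hand": 1,"translation": [0.5,0.92,0],"rot": [0,0,-0.2]},{"hand": 1,"translation": [0.5,0.92,0],"rot": [0,0,-0.2]},{"hand": 1,"translation": [0.5,0.92,0],"rot": [0,0,-0.2]},{"hand": 1,"translation": [0.5,0.92,0],"rot": [0,0,-0.2]},{"hand": 1,"translation": [0.5,0.92,0],"rot": [0,0,-0.2]},{"hand": 1,"translation": [0,0,0],"rot": [0,0,0]},{"hand": 1,"translation": [0,0,0],"rot": [0,0,0]}]'

```text
clock: 3.75
position: [464.7, 2.9, 398.5]
tcp_rot: [[-0.242, -0.97, -0.0], [-0.97, 0.242, -0.0], [0.0, 0.0, -1.0]]
force: [1.1, -0.8, 0.0]
grip_width: 87.9
```

```bash
python3 -c "
from h import *
s=get_state();print(s['clock'],s['position'],s['joint_positions'],s['tcp_rot'],s['force'])
R=s['tcp_rot'];print(np.degrees(np.arctan2(R[1][0],R[0][0])))
cam('scene','s1.png');cam('top','t1.png')"
```

```text
3.75 [464.66827442   2.93036768 398.49347097] [ 0.4771725   0.10567683 -0.6316122   1.79096448  0.06531545  1.26634006
 -1.98616419] [[-2.41542617e-01 -9.70390085e-01 -4.96165721e-04]
 [-9.70390196e-01  2.41542676e-01 -6.25573974e-05]
 [ 1.80550274e-04  4.66364074e-04 -9.99999875e-01]] [ 1.10315571 -0.84837895  0.00370681]
-103.97760499825974
```

View pics/s1.png

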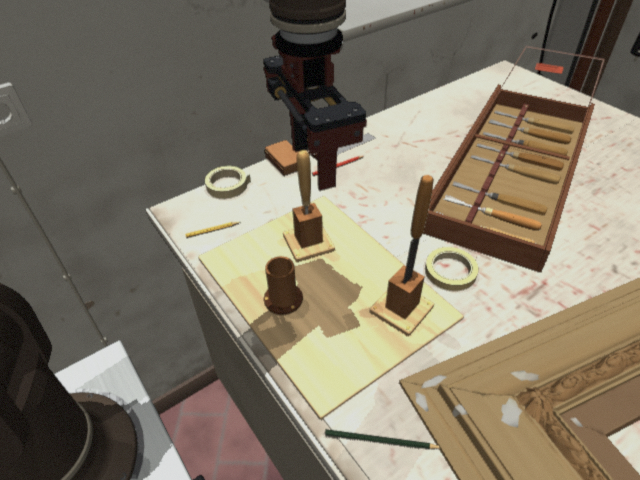

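View pics/t1.png

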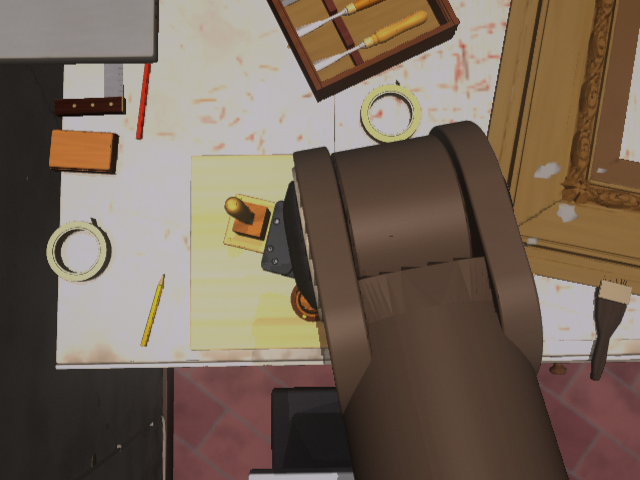

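```bash
python3 - <<'E'
import cv2,numpy as np
a=cv2.imread('pics/scene0.png');b=cv2.imread('pics/s1.png')
f=lambda a:cv2.resize(a[160:340,360:470],None,fx=3,fy=3,interpolation=2)
cv2.imwrite('pics/c.png',np.hstack([f(a),f(b)]))
E
```

```text
(no output)
```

View pics/c.png

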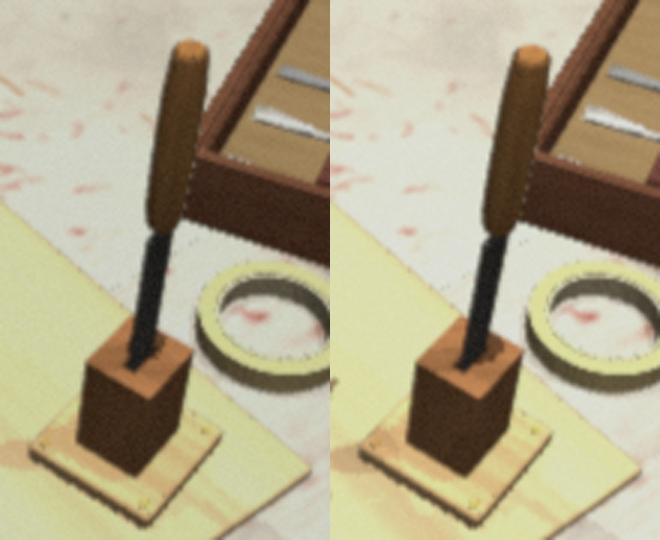

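```bash
python3 - <<'E'
import cv2,numpy as np
a=cv2.imread('pics/scene0.png');b=cv2.imread('pics/s1.png')
f=lambda a:cv2.resize(a[140:275,270:350],None,fx=4,fy=4,interpolation=2)
cv2.imwrite('pics/d.png',np.hstack([f(a),f(b)]))
a=cv2.imread('pics/top0.png');b=cv2.imread('pics/t1.png')
f=lambda a:cv2.resize(a[185:265,215:295],None,fx=4.9,fy=4.9,interpolation=2)
cv2.imwrite('pics/e.png',np.hstack([f(a),f(b)]))
E
```

```text
(no output)
```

View pics/d.png

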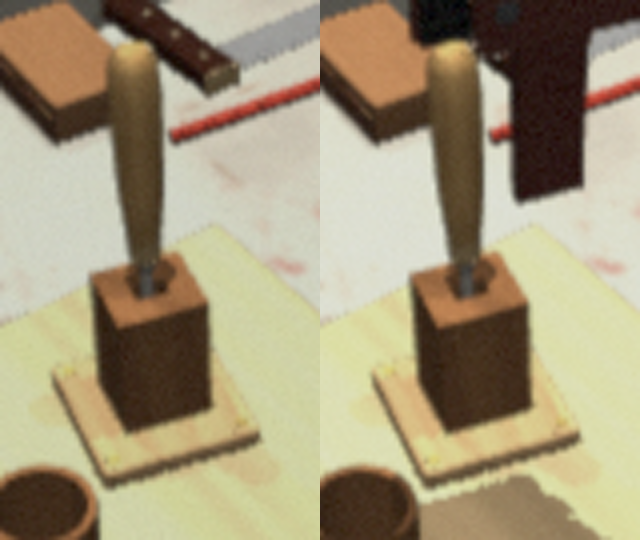

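View pics/e.png

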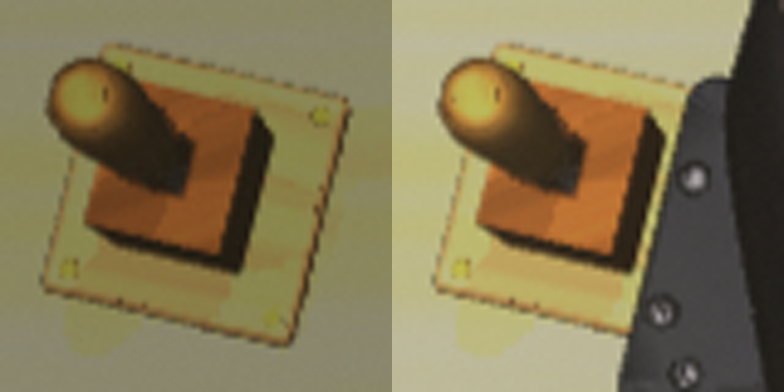

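```bash
python3 - <<'E'
from h import *
C={n:cam(n) for n in('scene','top')}
im={n:cv2.cvtColor(C[n]['pixels'],cv2.COLOR_RGB2BGR) for n in C}
out=[]
for top in [(544,150),(541,146)]:
  for n,(x0,y0) in dict(scene=(270,140),top=(215,185)).items():
    v=cv2.resize(im[n][y0:y0+100,x0:x0+80],None,fx=4,fy=4,interpolation=2)
    for h in np.linspace(0,1,6):
        bx=np.array((541.5,143.5,110)); p=bx+(np.array((*top,230.))-bx)*h
        q=(proj(C[n],p)-[x0,y0]+.5)*4
        cv2.circle(v,tuple(int(k) for k in q),2,(0,0,255),-1)
        if h==1:
            for a in np.linspace(0,6.28,30): 
                q=(proj(C[n],p+[11*np.cos(a),11*np.sin(a),-10])-[x0,y0]+.5)*4;cv2.circle(v,tuple(int(k) for k in q),1,(255,0,0),-1)
    out.append(v)
cv2.imwrite('pics/f.png',cv2.resize(np.hstack(out),(800,250)) if 0 else np.vstack([np.hstack(out[:2])[:300],np.hstack(out[2:])[:300]]))
E
```

```text
(no output)
```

View pics/f.png

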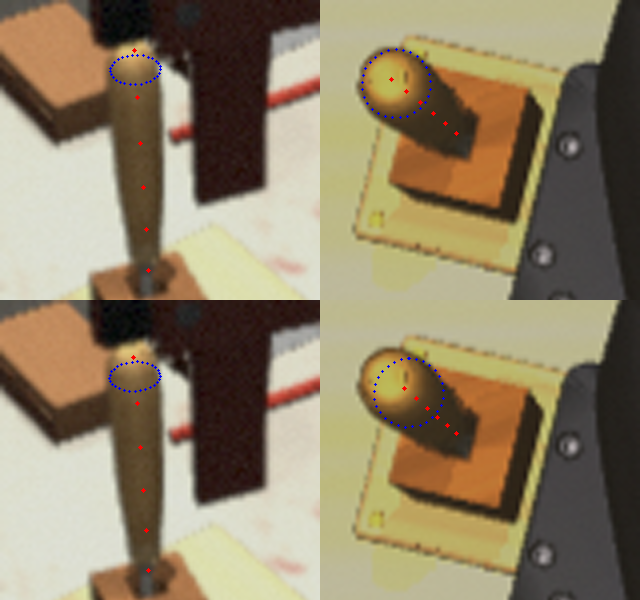

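Emit:
move_arm --increments '[{"hand": 1,"translation": [0.326,0.602,0],"rot": [0,0,0.93]},{"hand": 1,"translation": [0.326,0.602,0],"rot": [0,0,0.93]},{"hand": 1,"translation": [0.326,0.602,0],"rot": [0,0,0.93]},{"hand": 1,"translation": [0.326,0.602,0],"rot": [0,0,0.93]},{"hand": 1,"translation": [0.326,0.602,0],"rot": [0,0,0.93]},{"hand": 1,"translation": [0.326,0.602,0],"rot": [0,0,0.93]},{"hand": 1,"translation": [0.326,0.602,0],"rot": [0,0,0.93]},{"hand": 1,"translation": [0.326,0.602,0],"rot": [0,0,0.93]}]'

```text
clock: 4.75
position: [543.5, 146.7, 398.7]
tcp_rot: [[0.715, -0.699, 0.0], [-0.699, -0.715, -0.001], [0.001, 0.0, -1.0]]
force: [0.2, -0.4, -0.3]
grip_width: 87.9
```

Emit:
move_arm --increments '[{"hand": 1,"translation": [0,0,0],"rot": [0,0,0.93]},{"hand": 1,"translation": [0,0,0],"rot": [0,0,0.93]},{"hand": 1,"translation": [0,0,0],"rot": [0,0,0.93]},{"hand": 1,"translation": [0,0,0],"rot": [0,0,0.93]},{"hand": 1,"translation": [0,0,-0.5],"rot": [0,0,0]},{"hand": 1,"translation": [0,0,-0.5],"rot": [0,0,0]},{"hand": 1,"translation": [0,0,0],"rot": [0,0,0]},{"hand": 1,"translation": [0,0,0],"rot": [0,0,0]}]'

```text
clock: 5.55
position: [542.7, 146.8, 367.9]
tcp_rot: [[0.966, -0.257, -0.001], [-0.257, -0.966, -0.0], [-0.001, 0.001, -1.0]]
force: [-0.3, 0.9, -0.0]
grip_width: 88.1
```

```bash
python3 -c "
from h import *
s=get_state();print(s['clock'],s['position'],s['joint_positions'],s['force'])
R=s['tcp_rot'];print(np.degrees(np.arctan2(R[1][0],R[0][0])),R[:,2])
cam('scene','s2.png')"
```

```text
5.55 [542.74320836 146.81838191 367.88364401] [ 0.34306787  0.39572515 -0.9276735   1.61652449  0.32594054  1.29554539
 -0.89796425] [-0.28952729  0.88697754 -0.0453152 ]
-14.913823412501598 [-1.37958891e-03 -4.41028281e-04 -9.99998951e-01]
```

View pics/s2.png

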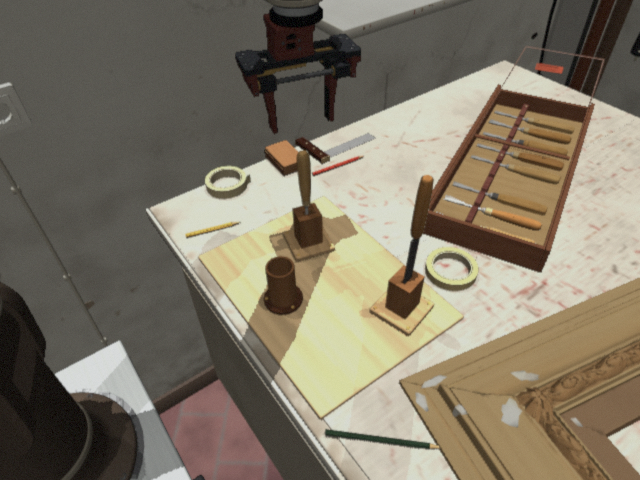

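Emit:
move_arm --increments '[{"hand": 1,"translation": [0,0,-0.7],"rot": [0,0,0]},{"hand": 1,"translation": [0,0,-0.7],"rot": [0,0,0]},{"hand": 1,"translation": [0,0,-0.7],"rot": [0,0,0]},{"hand": 1,"translation": [0,0,-0.7],"rot": [0,0,0]},{"hand": 1,"translation": [0,0,-0.7],"rot": [0,0,0]},{"hand": 1,"translation": [0,0,-0.5],"rot": [0,0,0]},{"hand": 1,"translation": [0,0,-0.2],"rot": [0,0,0]},{"hand": 1,"translation": [0,0,0],"rot": [0,0,0]}]'

```text
clock: 6.4
position: [542.9, 147.2, 242.4]
tcp_rot: [[0.967, -0.256, -0.001], [-0.256, -0.967, -0.0], [-0.001, 0.0, -1.0]]
force: [-0.4, 0.2, 0.7]
grip_width: 87.9
```

```bash
python3 -c "
from h import *
s=get_state();print(s['clock'],s['position'],s['force'])
c=cam('scene')
v=cv2.cvtColor(c['pixels'],cv2.COLOR_RGB2BGR)[110:270,240:400]
cv2.imwrite('pics/s3.png',cv2.resize(v,None,fx=3.7,fy=3.7,interpolation=2))"
```

```text
6.4 [542.94441122 147.24253442 242.40876367] [-0.36726479  0.17015682  0.69982481]
```

View pics/s3.png

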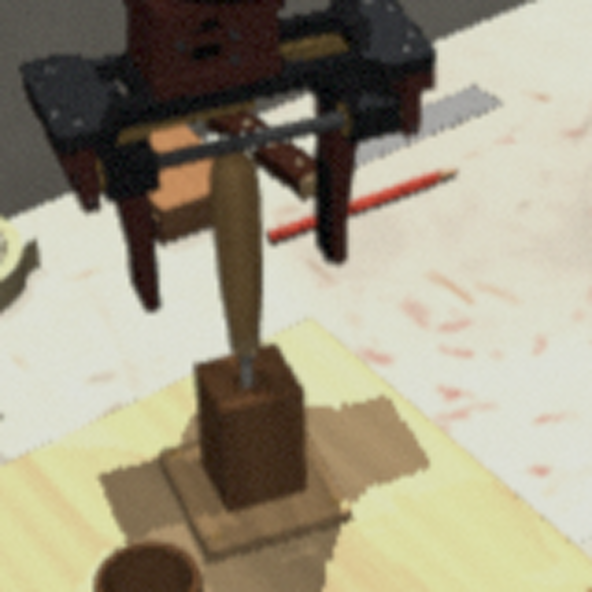

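Emit:
move_arm --increments '[{"hand": -1,"translation": [0,0,0],"rot": [0,0,0]},{"hand": -1,"translation": [0,0,0],"rot": [0,0,0]},{"hand": -1,"translation": [0,0,0],"rot": [0,0,0]},{"hand": -1,"translation": [0,0,0],"rot": [0,0,0]},{"hand": -1,"translation": [0,0,0],"rot": [0,0,0]},{"hand": -1,"translation": [0,0,0],"rot": [0,0,0]},{"hand": -1,"translation": [0,0,0],"rot": [0,0,0]},{"hand": -1,"translation": [0,0,0],"rot": [0,0,0]}]'

```text
clock: 7.25
position: [543.0, 147.1, 242.6]
tcp_rot: [[0.967, -0.256, -0.0], [-0.256, -0.967, -0.0], [-0.0, 0.0, -1.0]]
force: [0.2, -0.6, 0.4]
grip_width: 27.4
```

```bash
python3 -c "
from h import *
s=get_state();print(s['clock'],s['position'],s['force'],s['moment'],s['grip_width'])
c=cam('scene')
v=cv2.cvtColor(c['pixels'],cv2.COLOR_RGB2BGR)[110:270,240:400]
cv2.imwrite('pics/s4.png',cv2.resize(v,None,fx=3.7,fy=3.7,interpolation=2))"
```

```text
7.25 [542.96548896 147.14774514 242.64210361] [ 0.15758916 -0.55117441  0.36317697] [-0.01563213 -0.11578741  0.03306951] 27.446519555937723
```

View pics/s4.png

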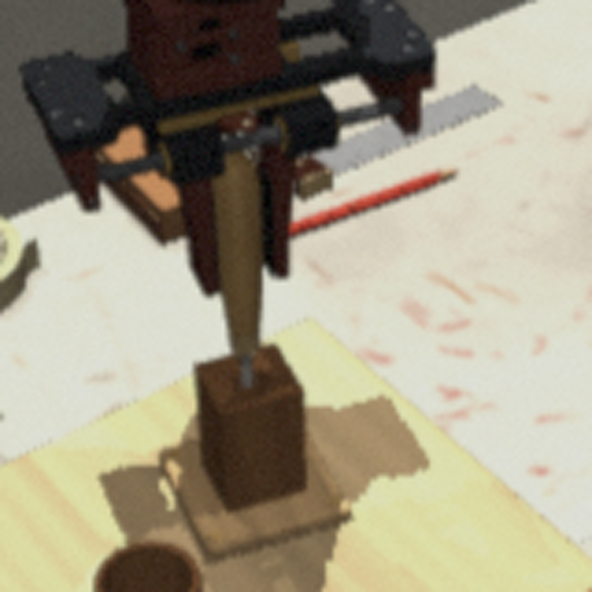

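Not yet closed (27.4 mm); give it more time.

Emit:
move_arm --increments '[{"hand": -1,"translation": [0,0,0],"rot": [0,0,0]},{"hand": -1,"translation": [0,0,0],"rot": [0,0,0]},{"hand": -1,"translation": [0,0,0],"rot": [0,0,0]},{"hand": -1,"translation": [0,0,0],"rot": [0,0,0]},{"hand": -1,"translation": [0,0,0.05],"rot": [0,0,0]},{"hand": -1,"translation": [0,0,0.05],"rot": [0,0,0]},{"hand": -1,"translation": [0,0,0.1],"rot": [0,0,0]},{"hand": -1,"translation": [0,0,0.1],"rot": [0,0,0]}]'

```text
clock: 8.1
position: [542.9, 147.2, 251.9]
tcp_rot: [[0.967, -0.255, -0.0], [-0.255, -0.967, 0.0], [-0.0, -0.0, -1.0]]
force: [0.1, -0.2, -1.1]
grip_width: 23.1
```

```bash
python3 -c "
from h import *
s=get_state();print(s['clock'],s['position'],s['force'],s['moment'],s['grip_width'])
c=cam('scene')
v=cv2.cvtColor(c['pixels'],cv2.COLOR_RGB2BGR)[110:270,240:400]
cv2.imwrite('pics/s5.png',cv2.resize(v,None,fx=3.7,fy=3.7,interpolation=2))"
```

```text
8.1 [542.93062305 147.2297095  251.90860027] [ 0.13838976 -0.2411258  -1.06840563] [-0.0119401  -0.07278385  0.0018788 ] 23.116151727876236
```

View pics/s5.png

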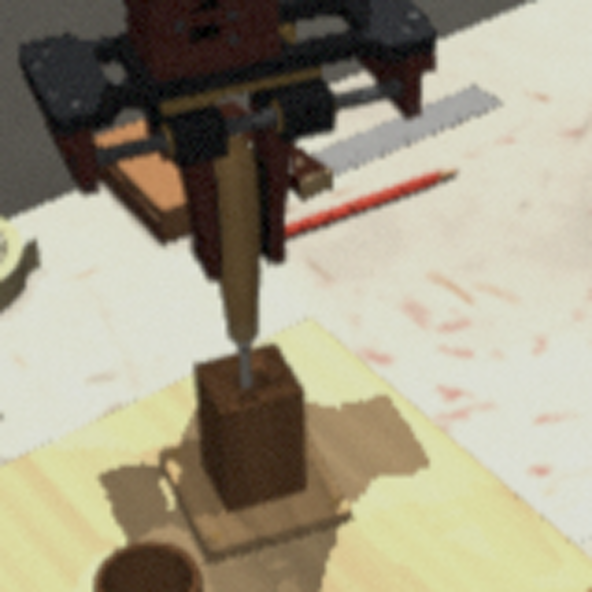

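Emit:
move_arm --increments '[{"hand": -1,"translation": [0,0,0.15],"rot": [0,0,0]},{"hand": -1,"translation": [0,0,0.15],"rot": [0,0,0]},{"hand": -1,"translation": [0,0,0.15],"rot": [0,0,0]},{"hand": -1,"translation": [0,0,0.15],"rot": [0,0,0]},{"hand": -1,"translation": [0,0,0.15],"rot": [0,0,0]},{"hand": -1,"translation": [0,0,0.15],"rot": [0,0,0]},{"hand": -1,"translation": [0,0,0.15],"rot": [0,0,0]},{"hand": -1,"translation": [0,0,0.15],"rot": [0,0,0]}]'

```text
clock: 8.95
position: [543.0, 147.2, 288.0]
tcp_rot: [[0.967, -0.255, 0.0], [-0.255, -0.967, 0.0], [0.0, -0.0, -1.0]]
force: [0.6, 0.1, -1.0]
grip_width: 23.6
```

```bash
python3 -c "
from h import *
s=get_state();print(s['clock'],s['position'],s['force'],s['moment'],s['grip_width'])
c=cam('scene')
v=cv2.cvtColor(c['pixels'],cv2.COLOR_RGB2BGR)[110:270,240:400]
cv2.imwrite('pics/s6.png',cv2.resize(v,None,fx=3.7,fy=3.7,interpolation=2))"
```

```text
8.95 [542.95340479 147.19412625 288.04069082] [ 0.5713409   0.08328857 -1.04523055] [-0.03606925 -0.05310006 -0.05156235] 23.583358156591835
```

View pics/s6.png

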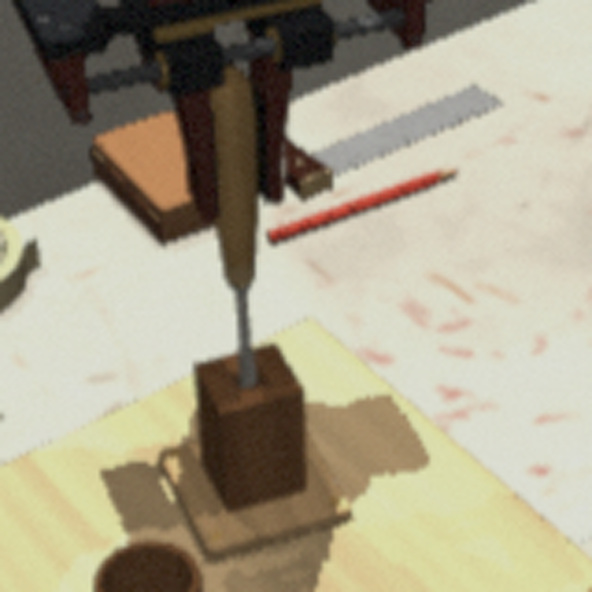

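Stand is still in place; continue up.

Emit:
move_arm --increments '[{"hand": -1,"translation": [0,0,0.2],"rot": [0,0,0]},{"hand": -1,"translation": [0,0,0.25],"rot": [0,0,0]},{"hand": -1,"translation": [0,0,0.3],"rot": [0,0,0]},{"hand": -1,"translation": [0,0,0.3],"rot": [0,0,0]},{"hand": -1,"translation": [0,0,0.3],"rot": [0,0,0]},{"hand": -1,"translation": [0,0,0.3],"rot": [0,0,0]},{"hand": -1,"translation": [0,0,0.3],"rot": [0,0,0]},{"hand": -1,"translation": [0,0,0],"rot": [0,0,0]}]'

```text
clock: 9.8
position: [543.3, 147.5, 347.6]
tcp_rot: [[0.967, -0.256, 0.002], [-0.256, -0.967, 0.0], [0.002, -0.001, -1.0]]
force: [0.6, 0.7, -1.0]
grip_width: 23.5
```

```bash
python3 - <<'E'
from h import *
np.set_printoptions(precision=1,suppress=True)
s=get_state();print(s['clock'],s['position'],s['force'],s['grip_width'])
C={n:cam(n,n+'7.png') for n in('scene','top')}
for n in C:
  for q in('gouge','gouge_tip'):print(n,q,[(x['score'],np.array(x['at'])*[640,480]) for x in landmark_of(q,n)[:2]])
v=cv2.cvtColor(C['scene']['pixels'],cv2.COLOR_RGB2BGR)[110:270,240:400]
cv2.imwrite('pics/s7.png',cv2.resize(v,None,fx=3.7,fy=3.7,interpolation=2))
E
```

```text
9.8 [543.3 147.5 347.6] [ 0.6  0.7 -1. ] 23.54402509085267
scene gouge [(0.79, array([301.5, 150.9]))]
scene gouge_tip [(0.91, array([307. , 200.7]))]
top gouge []
top gouge_tip []
```

View pics/s7.png

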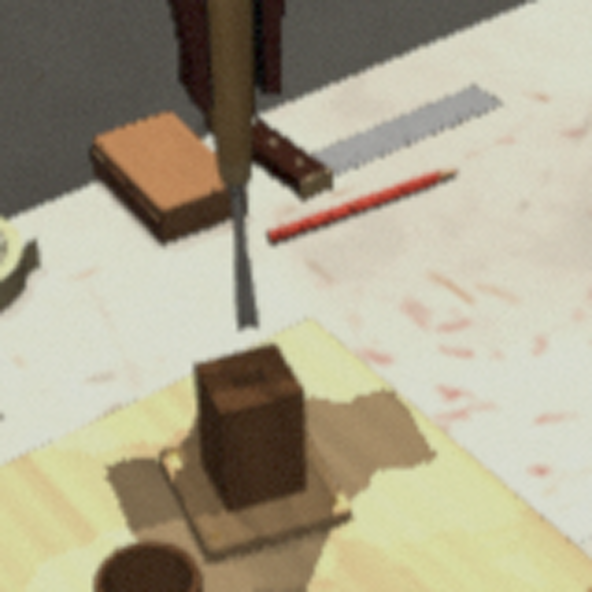

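View pics/top7.png

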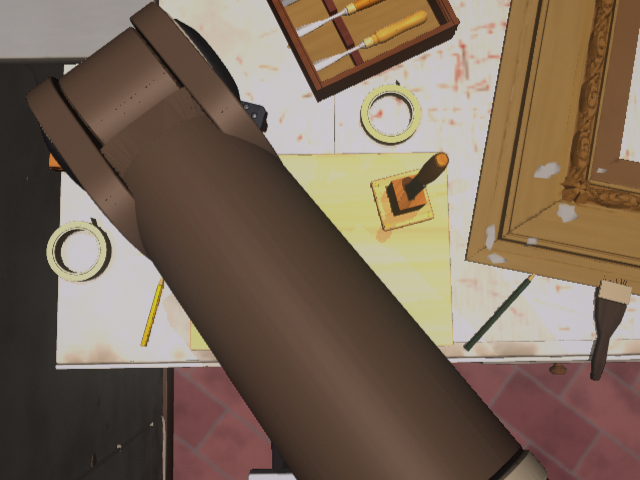

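```bash
python3 - <<'E'
from h import *
np.set_printoptions(precision=1,suppress=True)
c=cam('scene');p=get_state()['position'];print(p)
for uv in((307,200.7),(306.8,198)):
  for z in (127,131):print(uv,z,atz(c,uv,z))
print(proj(c,(539.7,139,129)),proj(c,(p[0],p[1],129)))
print('ferrule',atz(c,(237/3.7+240,185/3.7+110),232))
E
```

```text
[542.8 147.1 345.7]
(307, 200.7) 127 [541.7 141.7 127. ]
(307, 200.7) 131 [539.1 137.7 131. ]
(306.8, 198) 127 [545.9 148.4 127. ]
(306.8, 198) 131 [543.3 144.3 131. ]
[306.9 201. ] [305.8 198.2]
ferrule [530.6 127.6 232. ]
```

Emit:
move_arm --increments '[{"hand": -1,"translation": [-0.4,-0.31,0],"rot": [0,0,0]},{"hand": -1,"translation": [-0.6,-0.46,0],"rot": [0,0,0]},{"hand": -1,"translation": [-0.7,-0.54,0],"rot": [0,0,0]},{"hand": -1,"translation": [-0.7,-0.54,0],"rot": [0,0,0]},{"hand": -1,"translation": [-0.7,-0.54,0],"rot": [0,0,0]},{"hand": -1,"translation": [-0.6,-0.46,0],"rot": [0,0,0]},{"hand": -1,"translation": [-0.28,-0.22,0],"rot": [0,0,0]},{"hand": -1,"translation": [0,0,0],"rot": [0,0,0]}]'

```text
clock: 10.95
position: [422.7, 54.0, 346.2]
tcp_rot: [[0.966, -0.257, 0.0], [-0.257, -0.966, -0.002], [0.001, 0.002, -1.0]]
force: [0.4, -0.2, 0.1]
grip_width: 22.9
```

```bash
python3 - <<'E'
from h import *
np.set_printoptions(precision=1,suppress=True)
s=get_state();print(s['clock'],s['position'],s['force'],s['grip_width'],s['joint_positions'])
C={n:cam(n,n+'8.png') for n in('scene','top')}
for n in C:
  for q in('gouge','gouge_tip','tool_pot','gouge_stand'):print(n,q,[(x['score'],np.array(x['at'])*[640,480]) for x in landmark_of(q,n)[:2]])
for z in(120,129):print(proj(C['scene'],(422,52,z)))
v=cv2.cvtColor(C['scene']['pixels'],cv2.COLOR_RGB2BGR)[160:330,220:390]
cv2.imwrite('pics/s8.png',cv2.resize(v,None,fx=3.5,fy=3.5,interpolation=2))
E
```

```text
10.95 [422.7  54.  346.2] [ 0.4 -0.2  0.1] 22.899974463019493 [ 0.7  0.1 -1.   1.9  0.1  1.1 -0.6]
scene gouge [(0.91, array([267.4, 204.5]))]
scene gouge_tip [(0.58, array([280.9, 254.7]))]
scene tool_pot [(0.74, array([281.9, 296.7]))]
scene gouge_stand [(0.71, array([304.6, 241.7]))]
top gouge []
top gouge_tip []
top tool_pot []
top gouge_stand [(0.8, array([252.4, 224.2]))]
[279.1 259.3]
[278.7 255.6]
```

View pics/s8.png

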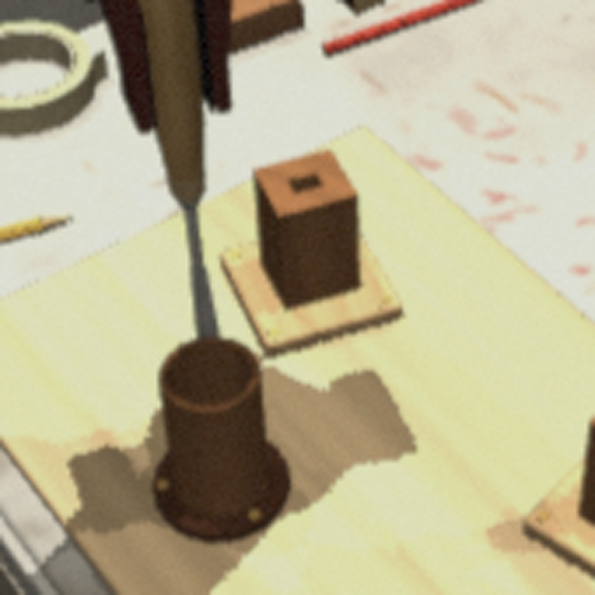

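View pics/top8.png

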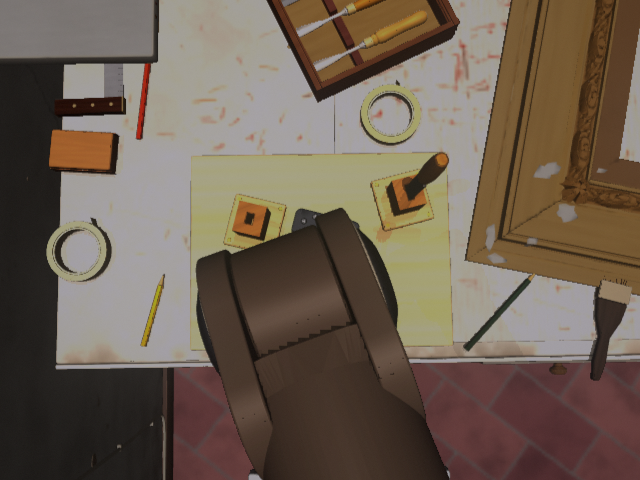

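Emit:
move_arm --increments '[{"hand": -1,"translation": [0,0,-0.2],"rot": [0,0,0]},{"hand": -1,"translation": [0,0,-0.25],"rot": [0,0,0]},{"hand": -1,"translation": [0,0,-0.25],"rot": [0,0,0]},{"hand": -1,"translation": [0,0,-0.25],"rot": [0,0,0]},{"hand": -1,"translation": [0,0,-0.25],"rot": [0,0,0]},{"hand": -1,"translation": [0,0,-0.25],"rot": [0,0,0]},{"hand": -1,"translation": [0,0,-0.25],"rot": [0,0,0]},{"hand": -1,"translation": [0,0,-0.1],"rot": [0,0,0]}]'

```text
clock: 12.25
position: [423.3, 55.0, 291.3]
tcp_rot: [[0.967, -0.255, -0.001], [-0.255, -0.967, 0.0], [-0.001, 0.0, -1.0]]
force: [-0.4, 0.1, -0.3]
grip_width: 22.7
```

```bash
python3 - <<'E'
from h import *
np.set_printoptions(precision=1,suppress=True)
s=get_state();print(s['clock'],s['position'],s['force'],s['moment'],s['grip_width'])
c=cam('scene')
v=cv2.cvtColor(c['pixels'],cv2.COLOR_RGB2BGR)[160:330,220:390]
cv2.imwrite('pics/s9.png',cv2.resize(v,None,fx=3.5,fy=3.5,interpolation=2))
E
```

```text
12.25 [423.3  55.  291.3] [-0.4  0.1 -0.3] [ 0. -0.  0.] 22.74367282451373
```

View pics/s9.png

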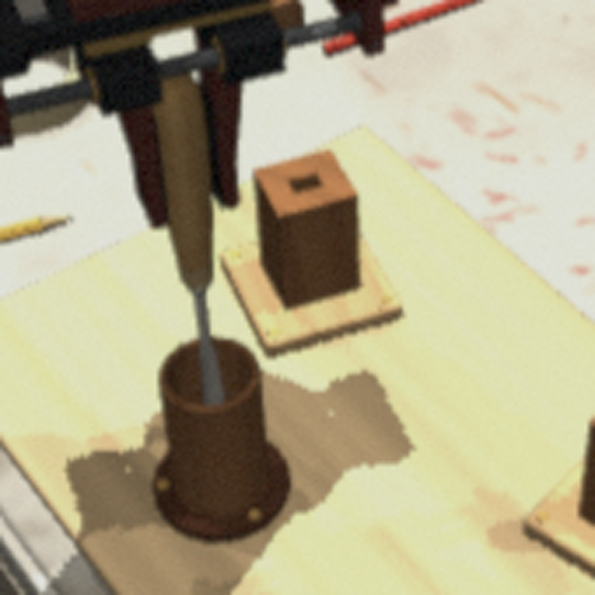

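Emit:
move_arm --increments '[{"hand": -1,"translation": [0,0,-0.25],"rot": [0,0,0]},{"hand": -1,"translation": [0,0,-0.25],"rot": [0,0,0]},{"hand": -1,"translation": [0,0,-0.25],"rot": [0,0,0]},{"hand": -1,"translation": [0,0,-0.25],"rot": [0,0,0]},{"hand": -1,"translation": [0,0,-0.25],"rot": [0,0,0]},{"hand": -1,"translation": [0,0,-0.15],"rot": [0,0,0]},{"hand": -1,"translation": [0,0,-0.1],"rot": [0,0,0]},{"hand": -1,"translation": [0,0,0],"rot": [0,0,0]}]'

```text
clock: 13.1
position: [423.5, 55.1, 246.8]
tcp_rot: [[0.967, -0.255, -0.001], [-0.255, -0.967, 0.0], [-0.001, -0.0, -1.0]]
force: [-0.6, 0.4, -0.4]
grip_width: 23.1
```

```bash
python3 - <<'E'
from h import *
np.set_printoptions(precision=2,suppress=True)
s=get_state();print(s['clock'],s['position'],s['force'],s['moment'],s['grip_width'])
c=cam('scene')
v=cv2.cvtColor(c['pixels'],cv2.COLOR_RGB2BGR)[160:330,220:390]
cv2.imwrite('pics/s10.png',cv2.resize(v,None,fx=3.5,fy=3.5,interpolation=2))
E
```

```text
13.1 [423.47  55.1  246.82] [-0.61  0.41 -0.41] [-0.1  -0.12  0.01] 23.144498849345293
```

View pics/s10.png

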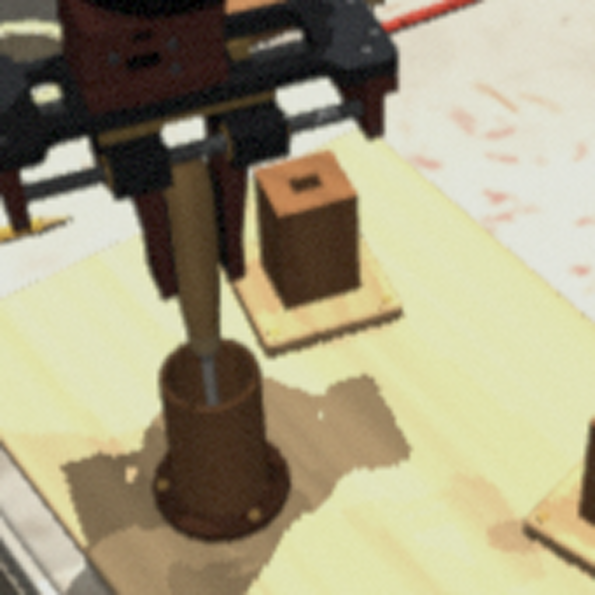

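Emit:
move_arm --increments '[{"hand": -1,"translation": [0,0,-0.05],"rot": [0,0,0]},{"hand": -1,"translation": [0,0,-0.05],"rot": [0,0,0]},{"hand": -1,"translation": [0,0,0],"rot": [0,0,0]},{"hand": -1,"translation": [0,0,0],"rot": [0,0,0]},{"hand": 1,"translation": [0,0,0],"rot": [0,0,0]},{"hand": 1,"translation": [0,0,0],"rot": [0,0,0]},{"hand": 1,"translation": [0,0,0],"rot": [0,0,0]},{"hand": 1,"translation": [0,0,0],"rot": [0,0,0]}]'

```text
clock: 13.95
position: [423.6, 55.1, 244.2]
tcp_rot: [[0.967, -0.256, 0.0], [-0.256, -0.967, 0.0], [0.0, -0.0, -1.0]]
force: [-0.6, 0.0, 0.2]
grip_width: 51.6
```

Emit:
move_arm --increments '[{"hand": 1,"translation": [0,0,0],"rot": [0,0,0]},{"hand": 1,"translation": [0,0,0],"rot": [0,0,0]},{"hand": 1,"translation": [0,0,0],"rot": [0,0,0]},{"hand": 1,"translation": [0,0,0],"rot": [0,0,0]},{"hand": 1,"translation": [0,0,0],"rot": [0,0,0]},{"hand": 1,"translation": [0,0,0],"rot": [0,0,0]},{"hand": 1,"translation": [0,0,0],"rot": [0,0,0]},{"hand": 1,"translation": [0,0,0],"rot": [0,0,0]}]'

```text
clock: 14.75
position: [423.6, 55.1, 244.1]
tcp_rot: [[0.967, -0.256, -0.0], [-0.256, -0.967, -0.0], [-0.0, 0.0, -1.0]]
force: [0.4, 1.2, 0.6]
grip_width: 87.8
```

```bash
python3 - <<'E'
from h import *
np.set_printoptions(precision=2,suppress=True)
s=get_state();print(s['clock'],s['position'],s['force'],s['moment'],s['grip_width'])
c=cam('scene')
v=cv2.cvtColor(c['pixels'],cv2.COLOR_RGB2BGR)[160:330,220:390]
cv2.imwrite('pics/s11.png',cv2.resize(v,None,fx=3.5,fy=3.5,interpolation=2))
E
```

```text
14.75 [423.56  55.07 244.14] [0.37 1.18 0.56] [-0.09 -0.09 -0.02] 87.77178582947283
```

View pics/s11.png

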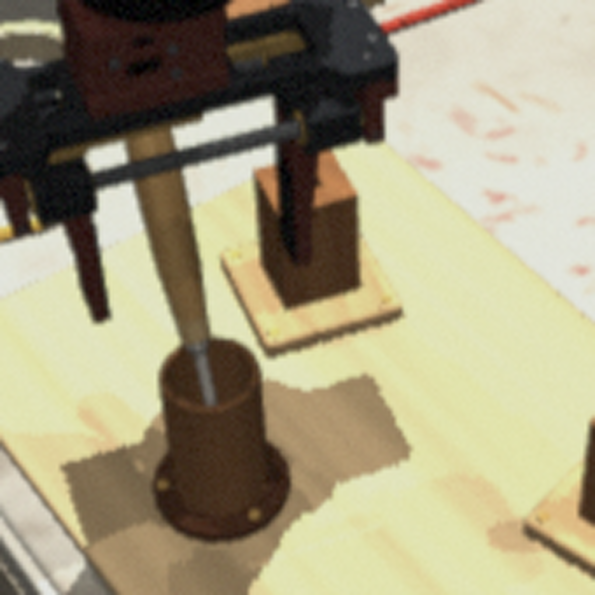

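Emit:
move_arm --increments '[{"hand": 1,"translation": [0,0,0.1],"rot": [0,0,0]},{"hand": 1,"translation": [0,0,0.2],"rot": [0,0,0]},{"hand": 1,"translation": [0,0,0.3],"rot": [0,0,0]},{"hand": 1,"translation": [0,0,0.4],"rot": [0,0,0]},{"hand": 1,"translation": [0,0,0.5],"rot": [0,0,0]},{"hand": 1,"translation": [0,0,0.6],"rot": [0,0,0]},{"hand": 1,"translation": [0,0,0.7],"rot": [0,0,0]},{"hand": 1,"translation": [0,0,0.6],"rot": [0,0,0]}]'

```text
clock: 15.6
position: [423.6, 55.4, 348.1]
tcp_rot: [[0.967, -0.255, 0.001], [-0.255, -0.967, -0.0], [0.001, -0.0, -1.0]]
force: [-0.2, 0.2, 0.1]
grip_width: 88.3
```

Emit:
move_arm --increments '[{"hand": 1,"translation": [0,0,0.6],"rot": [0,0,0]},{"hand": 1,"translation": [0,0,0.5],"rot": [0,0,0]},{"hand": 1,"translation": [0,0,0.2],"rot": [0,0,0]},{"hand": 1,"translation": [0,0,0],"rot": [0,0,0]},{"hand": 1,"translation": [0,0,0],"rot": [0,0,0]},{"hand": 1,"translation": [0,0,0],"rot": [0,0,0]},{"hand": 1,"translation": [0,0,0],"rot": [0,0,0]},{"hand": 1,"translation": [0,0,0],"rot": [0,0,0]}]'

```text
clock: 16.4
position: [423.4, 55.1, 384.8]
tcp_rot: [[0.967, -0.255, -0.001], [-0.255, -0.967, 0.0], [-0.001, -0.0, -1.0]]
force: [0.4, 0.0, -0.4]
grip_width: 87.9
```

```bash
python3 - <<'E'
from h import *
np.set_printoptions(precision=2,suppress=True)
s=get_state();print(s['clock'],s['position'],s['force'],s['joint_vel'],s['grip_width'])
c=cam('scene','s12.png');cam('top','t12.png')
E
```

```text
16.4 [423.45  55.07 384.78] [ 0.37  0.03 -0.44] [-0. -0. -0. -0. -0.  0. -0.] 87.86865623184768
```

View pics/s12.png

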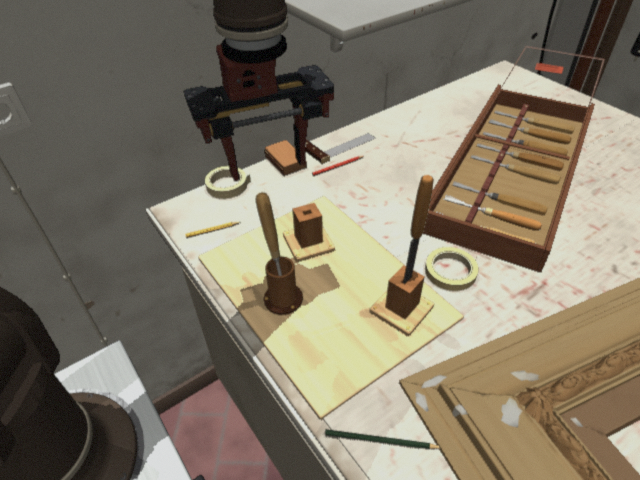

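View pics/t12.png

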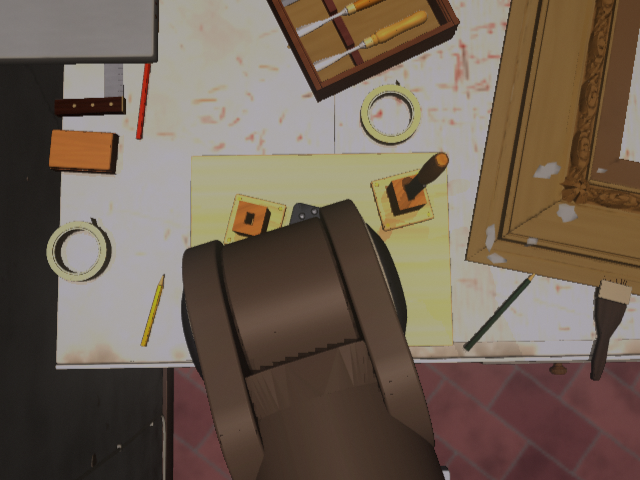

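```bash
python3 - <<'E'
from h import *
a=cv2.imread('pics/s1.png').astype(int);b=cv2.imread('pics/s12.png').astype(int)
d=np.abs(a-b).mean(2)
print('rasp diff',d[170:330,370:440].mean(),'base',d[380:470,500:620].mean(),'stand base',d[235:262,285:335].mean())
print(sign_off())
E
```

```text
rasp diff 2.2214880952380955 base 2.120802469135803 stand base 5.498271604938271
the job is handed in; nothing more can be done
None
```

The gouge is in the tool pot, blade down and leaning on the rim. I handed the job in at about 16.5 s on the robot clock.

I gripped the gouge's handle across its lean and drew it straight up. I then lowered it until its tip was about 2 mm above the pot floor, let go, and raised the hand clear.

**Last checks:**
- **Gouge stand:** it is upright and in the same place in both camera views. The pixel difference there is 5.5 against about 2 for background noise. I put that down to shadow, since its edges sit at the same pixels.
- **Forces:** the wrist force stayed around 1 N at every reading.
- **Hand:** the fingers ended about 80 mm above the gouge, touching nothing.
- **Tip height:** I worked this out from the height of the lift, not by seeing the tip. It assumes the gouge did not slip in the grip, and no slip showed in the pictures.

**One disagreement:** the rasp's top appears about 3 pixels further over in the picture at 3.75 s than in the first one at 0 s. It has not moved since: its difference from that picture is at noise level. I think it settled in its slot at the start, because no contact was felt and the hand passed about 150 mm from it. I have no picture between those times to prove it.

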